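Foot-grip check of bench modules on a wedge-raised tilt ramp

ROBOT

A 6-joint arm with a two-finger parallel gripper is mounted at the origin on the work surface. World frame = base frame: x ahead of the robot, y to its left, z up, the work surface at z = 0. Lengths are in m, angles in rad, forces in N, time in s.
With the tool pointing down it reaches from about 0.35 to 0.85 m from the base axis. Payload 8.1 kg.
Tool frame: the origin (TCP) lies at the very end of the fingers, on their centre line; the grasp point (between the pads) lies 19 mm behind it (r.tcp_to_grasp is the distance from the TCP to the grasp point, in m); z points along the fingers, y is the line along which they close (so a half turn about z gives the same grasp; the last joint's range is limited). The gripper opens to 93 mm and grips with 3 to 60 N. Pads are 15 mm wide; open, the fingers measure 128 mm over their backs; the gripper's body (75 mm by 188 mm) begins 65 mm behind the grasp point.
Start: joints at [-1.398, 0.13, 1.488, -0, 1.523, -0.085], TCP at [0.153, -0.58, 0.219] pointing down, gripper open.
Joint ranges: [-2.96, 2.96], [-0.89, 2.26], [0.02, 2.5], [-1.34, 4.48], [0, 2.73], [-2.66, 2.66]. Speed limits (rad/s): [2.39, 2.39, 2.79, 3.14, 3.14, 3.14].

INTERFACE

Orientations are given as a unit quaternion [x, y, z, w].
In Python, from cell import r, optics gives the robot as it stands.
- The arm moves only by the tool carry_out, never from a script. Its argument "motion" is one flat list of numbers, 6 for each row, row after row: the shift along the tool's x, y, z in mm, then the turn, a rotation vector about the tool's x, y, z in degrees. A call has 1 to 10 rows; each row is the pose to reach, as a shift and turn from the pose commanded when the call began, along the tool's axes at that moment; what a row does not reach only later rows make up. A row lasts 1/10 s, in which the tool goes at most 50 mm and 8.59 degrees, less where a joint would pass 70% of its speed; a pose out of reach is approached as far as the arm can. A call with a gripper value outside its range is refused whole. "claw" is the opening, from 0 (shut) to 1 (fully open), set as the call begins (left out, the last holds). The fingers move at their own pace and stop on an object; the grip force is fixed at half the most. Time passes only in rows, so rows that repeat a pose let the fingers close. It gives the time, the measured TCP pose, the force, the opening and the grip force at its end, in the units of the state.
- r.read_state(): the state, without advancing time (a new reading comes with each control period).
- optics.get_image(name): name is "scene" or "side" or "wrist"; returns a dict with "color" (480x640x3 uint8, red, green, blue), "fx", "fy", "cx", "cy" (pixels), "xyz" and "rotation" of the camera in the world; the wrist camera has in their place "tool_from_camera" (4x4, takes a point from camera to tool coordinates, whose origin is the TCP and whose axes are the flange's). Camera axes: x right, y up, looking along -z (the intrinsics and any distortion apply to the point x, -y, -z); pixel columns grow to the right and rows downward; lengths in m; the calibration is good to about 2 mm. A picture is of the moment at which its call begins: read the wrist's pose just before it. There is no depth.
- r.sign_off(): hands the job in; it is judged then, once.
The state is a dict: "clock": time; "joints": joint angles; "joint_velocities": joint speeds; "joint_torque": joint torques, N m; "tcp_pos": TCP position; "eef_rot": TCP orientation; "wrist_force": force on the tool from outside, world axes, zero at the start; "moment": the same for the moment, N m; "opening": finger opening in m; "finger_force": force on a finger pad.
Only numpy, scipy, OpenCV 4.12 (cv2) and the standard library are available. Lean on these libraries where they do the work, as an engineer would, in place of code of your own. Each camera call takes 0.05 s, during which the arm holds its last target. There are 200 camera calls.

TASK

Check which of the two look-alike modules on the tilt ramp has slippery feet: slide the wooden wedge under the free end of the ramp plate until the plate's pointer is level with the brass height mark, and leave the wedge there holding it up. Then put the module that slid down to the foot stop into the deep bin and the one that held its place into the shallow tray, each standing on its feet. Leave the other things on the bench where they are.

Things in the scene. Friction and masses are not known exactly. Their poses are not given: they have to be found in the camera images.
- ramp: fixed grey frame of the tilt ramp; origin on the bench at its middle, z up, y along the ramp from the hinged end (-y) to the free end (+y). The mark's post, 138 mm tall, stands at x = +133, y = +107 mm. Runners 12 mm high at x = -98 and +98; between them the space under the plate is open for the wedge down to a cross bar below the hinge
- ramp_plate_mid (a point): middle of the top of the hinged steel plate, 210 wide (x) x 230 long (y) x 8 mm, 0.6 kg. Hinge line along x, 115 mm back (-y), 18 mm above the bench, half-way through the plate. It starts level: underside at 14, top at 22 mm; lifts freely at its +y edge, drops if not held. A foot stop 16 mm high, 8 thick, crosses it at the hinge: a module against it is centred 48 mm from the hinge
- ramp_pointer (a point): tip of the small dark pointer on the free end of the plate, 222 mm from the hinge line along the plate, 113 mm to the ramp's +x side, half-way through the plate's thickness; rises with the plate from z = 18 mm
- mark_tab (a point): tip of the brass tab of the height mark beside the pointer; its height is where the pointer must come (64 to 76 mm above the bench, differs each time; about 12 to 15 degrees of tilt)
- wedge_grip (a point): grip point inside the thick end of the loose wooden wedge, mid-width, 52 mm up, 28 mm below its top, 20 mm from its back face. Wedge 50 wide (x) x 200 long (y), flat on the bench, thin end to its -y: 80 mm tall for the last 35 mm, then an even slope down to 5 mm over 165 mm; 0.3 kg. Starts beyond the plate's free end, thin end towards it, somewhat turned and off-centre. Under the plate's free edge it stays where it is left
- module_p_mid (a point): centre (half-way up) of one of two look-alike aluminium modules, 50 wide (x) x 80 long (y) x 45 tall (z, up) mm with four black feet 5 mm tall; 0.17 to 0.35 kg. They start side by side on the level plate towards its free end, length along the ramp, centres 100 mm apart. Its feet may be slippery or grippy: this cannot be seen and which is which varies
- module_q_mid (a point): centre (half-way up) of one of two look-alike aluminium modules, 50 wide (x) x 80 long (y) x 45 tall (z, up) mm with four black feet 5 mm tall; 0.17 to 0.35 kg. They start side by side on the level plate towards its free end, length along the ramp, centres 100 mm apart. Its feet may be slippery or grippy: this cannot be seen and which is which varies
- deep_bin: fixed grey open bin, 130 x 130 mm outside, 60 mm deep walls, 5 mm walls and floor; origin under its centre, z up
- shallow_tray: fixed grey open tray, 130 x 130 mm outside, only 15 mm tall, 5 mm walls and floor; origin under its centre, z up
- solder_spool: spool of solder, 60 dia x 56 tall mm, origin under it; a bystander, loose
- transformer: small transformer, 62 x 60 x 45 mm, origin under it; a bystander, loose
- screwdriver: screwdriver lying down, about 200 mm, origin under it; a bystander, loose
- jar: amber glass jar with lid, 60 dia x 75 tall mm, origin under it; a bystander, loose
Mind the look-alikes: they are no part of the job. Of the things that look like the shallow_tray, the larger one is meant.

How it is judged:
By the outcome, as a careful person would: the job done as asked, in the order asked, and still so for the second after the job is handed in, with the robot touching nothing.
It also fails if it takes over 64 s, if anything falls off the work surface, if the arm or the gripper's body presses on something with over 40 N, if the wrist force passes 120 N, or if a joint passes its speed limit or range.

## Working session

There is one attempt and no reset: what is moved stays moved. The work goes in short steps, Python scripts to look and compute and a tool call to move; the robot and the scene stay as the last step left them, time stands still between calls to the robot, and variables do not carry over. Pictures are saved under pics/ and viewed, at most 14 in all, crops included, and the job is handed in when it is done.

Besides the shell and the picture viewer there is one more tool, called by a JSON object that holds its "op" and its "data", one argument or row to a line. carry_out: Moves the arm, as the interface text tells. Its arguments: {"type":"object","properties":{"motion":{"type":"array","items":{"type":"number"}},"claw":{"type":"number"}},"required":["motion"]}

```bash
mkdir -p pics; ls
python3 - <<'E'
from cell import r, optics
import cv2,numpy as np
s=r.read_state(); print(s['clock'],s['tcp_pos'],s['eef_rot'])
for n in ['scene','side']:
    d=optics.get_image(n); cv2.imwrite(f'pics/{n}0.png',d['color'][:,:,::-1])
    print(n,{k:(np.round(v,4).tolist() if not isinstance(v,str) else v) for k,v in d.items() if k!='color'})
E
```

```text
pics
0.0 [ 0.15289817 -0.57961578  0.21762425] [ 9.91701933e-01  1.28555389e-01 -4.76201435e-05 -8.86456853e-04]
scene {'fx': 446.8837, 'fy': 446.8837, 'cx': 313.8282, 'cy': 240.0384, 'xyz': [1.0783, 0.5369, 0.9697], 'rotation': [0.1446, 0.3158, 0.8619, 0.3694]}
side {'fx': 616.1703, 'fy': 616.1703, 'cx': 320.1978, 'cy': 232.8724, 'xyz': [0.0652, 1.0413, 1.3043], 'rotation': [-0.0691, 0.3535, 0.9175, -0.1689]}
```

View pics/scene0.png

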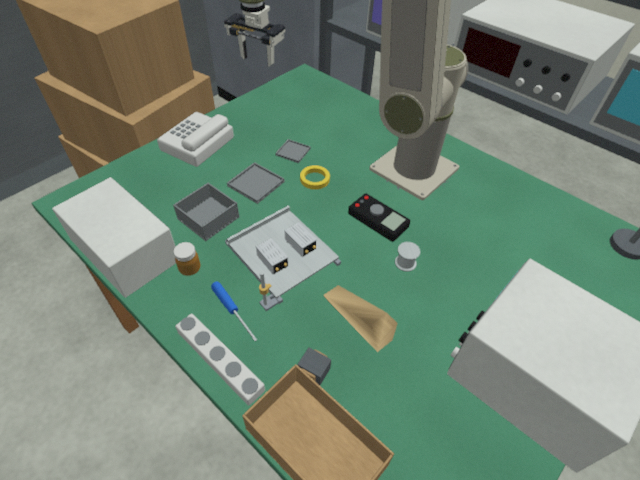

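View pics/side0.png

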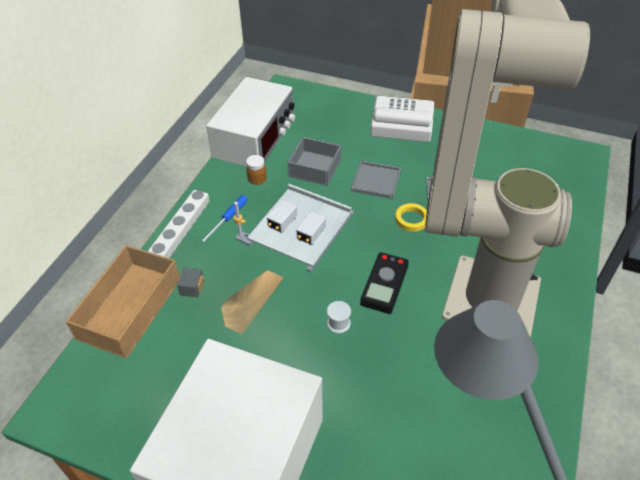

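Larger tray candidate at scene (255,182), smaller look-alike at (293,150); the larger one is meant. The ramp is at (285,250), wedge (362,317) with its thin end at (328,292), bin (207,211). I'll enlarge the area to pick pixels.

```bash
cat > h.py <<'E'
import numpy as np,cv2
from scipy.spatial.transform import Rotation as R
def cam(d,tcp=None,q=None):
    if 'tool_from_camera' in d:
        T=np.array(d['tool_from_camera']); Rt=R.from_quat(q).as_matrix()
        return Rt@T[:3,:3], Rt@T[:3,3]+tcp
    return R.from_quat(d['rotation']).as_matrix(), np.array(d['xyz'])
def ray(d,u,v,**k):
    M,o=cam(d,**k); return o, M@np.array([(u-d['cx'])/d['fx'],-(v-d['cy'])/d['fy'],-1.])
def plane(d,u,v,z,**k):
    o,w=ray(d,u,v,**k); return o+w*(z-o[2])/w[2]
def cross(a,b):
    (o1,w1),(o2,w2)=a,b
    t=np.linalg.lstsq(np.c_[w1,-w2],o2-o1,rcond=None)[0]
    p,q=o1+w1*t[0],o2+w2*t[1]; return (p+q)/2,np.linalg.norm(p-q)
def proj(d,p,**k):
    M,o=cam(d,**k); c=M.T@(np.array(p)-o); return d['cx']-d['fx']*c[0]/c[2], d['cy']+d['fy']*c[1]/c[2]
E
python3 - <<'E'
from cell import r, optics
import pickle
from h import *
D={n:optics.get_image(n) for n in ['scene','side','wrist']}
pickle.dump(D,open('d0.pkl','wb'))
print({k:v for k,v in D['wrist'].items() if k!='color'})
cv2.imwrite('pics/c1.png',cv2.resize(D['scene']['color'][140:350,170:430,::-1],None,fx=2.8,fy=2.8,interpolation=cv2.INTER_CUBIC))
cv2.imwrite('pics/c2.png',cv2.resize(D['side']['color'][130:340,190:450,::-1],None,fx=2.8,fy=2.8,interpolation=cv2.INTER_CUBIC))
E
```

```text
{'fx': 414.34062520005904, 'fy': 414.34062520005904, 'cx': 318.3141244097072, 'cy': 242.6009767643933, 'tool_from_camera': array([[-8.58218636e-04,  9.66079070e-01,  2.58245025e-01,
         7.10791916e-02],
       [ 9.99999624e-01,  7.97488987e-04,  3.39913206e-04,
         2.76063309e-04],
       [ 1.22435471e-04,  2.58245220e-01, -9.66079392e-01,
        -1.65863952e-01],
       [ 0.00000000e+00,  0.00000000e+00,  0.00000000e+00,
         1.00000000e+00]])}
```

View pics/c1.png

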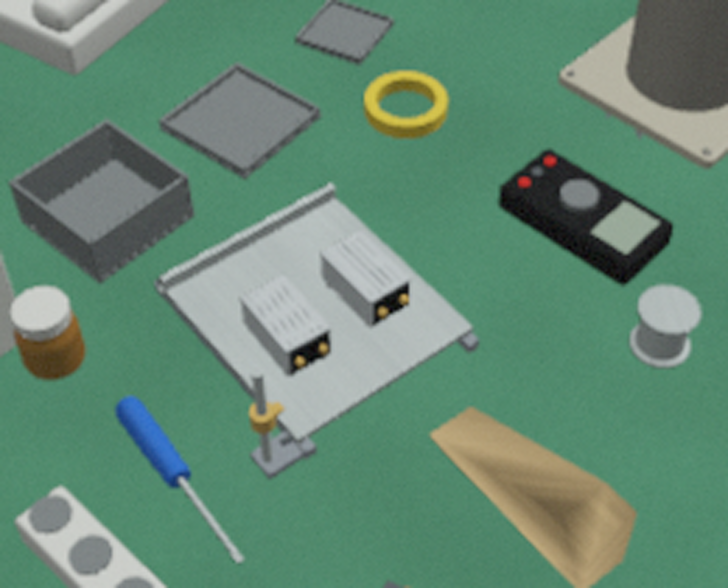

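View pics/c2.png

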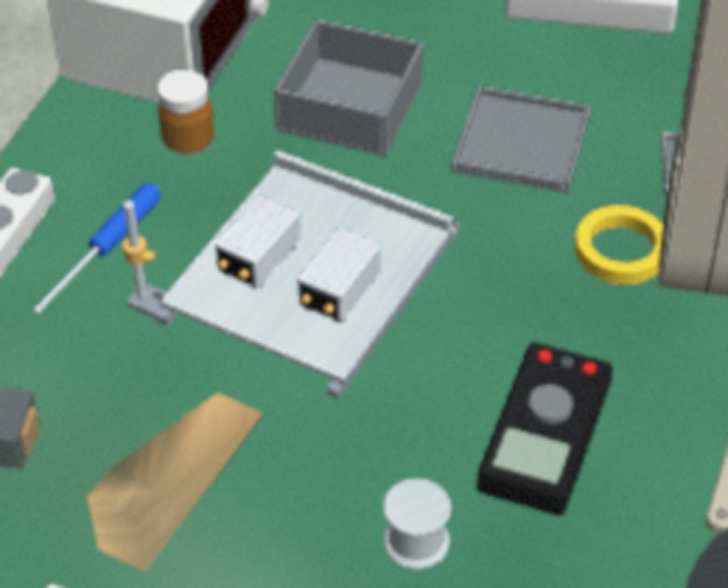

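Both crops agree: large tray at c1 (240,120), small look-alike at (345,30); the mark post is at the ramp's +x/+y corner, c1 (265,430), with the brass tab at (280,408). Next: rough positions.

Run:
```python
from h import *
import pickle
D=pickle.load(open('d0.pkl','rb')); a,b=D['scene'],D['side']
f=lambda p:(p[0]/2.8+170-.3,p[1]/2.8+140-.3); g=lambda p:(p[0]/2.8+190-.3,p[1]/2.8+130-.3)
def X(n,p,q): 
    P,e=cross(ray(a,*f(p)),ray(b,*g(q))); print(n,np.round(P*1000),round(e*1000,1)); return P
X('free+x',(300,441),(163,300)); X('free-x',(472,328),(343,381))
X('hinge-x',(335,190),(456,225)); X('hinge+x',(162,288),(277,157))
X('tabtip',(283,407),(155,255)); X('posttop',(258,377),(129,205))
X('wthin1',(431,436),(218,393)); X('wthin2',(472,408),(262,411))
for n,p,z in [('free+x',(300,441),.022),('free-x',(472,328),.022),('hinge-x',(335,190),.038),('hinge+x',(160,284),.038)]: print(n,np.round(1000*plane(a,*f(p),z)))
for n,q,z in [('thin1',(218,393),.005),('thin2',(262,411),.005),('bot back',(147,570),0)]: print('side',n,np.round(1000*plane(b,*g(q),z)))
for n,q,z in [('thin1',(431,436),.005),('thin2',(472,408),.005),('bot back',(583,588),0)]: print('scene',n,np.round(1000*plane(a,*f(q),z)))
print('tray',[np.round(1000*plane(a,*f(p),.015)) for p in [(240,66),(320,114),(245,174),(161,120)]])
print('trayside',[np.round(1000*plane(b,*g(p),.015)) for p in [(482,88),(590,104),(569,187),(453,170)]])
print('bin',[np.round(1000*plane(a,*f(p),.06)) for p in [(106,122),(190,181),(98,243),(12,185)]])
print('binside',[np.round(1000*plane(b,*g(p),.06)) for p in [(319,21),(423,42),(388,122),(276,93)]])
M1=[(350,233),(410,290),(373,305),(322,260)]  # module near -x top corners approx
M2=[(275,275),(330,335),(290,352),(241,297)]
for M in (M1,M2): print('mod',np.round([1000*plane(a,*f(p),.067)[:2] for p in M]).tolist())
```

```text
free+x [676.  48.  21.] 8.3
free-x [470.  76.  18.] 2.3
hinge-x [ 434. -150.   26.] 6.0
hinge+x [ 648. -178.   25.] 8.6
tabtip [684.  39.  73.] 8.9
posttop [705.  37. 135.] 6.8
wthin1 [582. 124.   4.] 5.8
wthin2 [533. 131.   6.] 6.6
free+x [678.  53.  22.]
free-x [473.  79.  22.]
hinge-x [ 444. -138.   38.]
hinge+x [ 654. -169.   38.]
side thin1 [582. 121.   5.]
side thin2 [533. 126.   5.]
side bot back [560. 324.   0.]
scene thin1 [584. 127.   5.]
scene thin2 [534. 134.   5.]
scene bot back [605. 321.   0.]
tray [array([ 362., -380.,   15.]), array([ 355., -253.,   15.]), array([ 479., -242.,   15.]), array([ 487., -374.,   15.])]
trayside [array([ 481., -379.,   15.]), array([ 359., -396.,   15.]), array([ 344., -260.,   15.]), array([ 468., -242.,   15.])]
bin [array([ 558., -370.,   60.]), array([ 553., -238.,   60.]), array([ 672., -236.,   60.]), array([ 683., -363.,   60.])]
binside [array([ 675., -374.,   60.]), array([ 552., -380.,   60.]), array([ 543., -242.,   60.]), array([ 673., -243.,   60.])]
mod [[495.0, -64.0], [508.0, 28.0], [546.0, 16.0], [539.0, -58.0]]
mod [[584.0, -77.0], [598.0, 13.0], [637.0, 0.0], [625.0, -80.0]]
```

```bash
cat >> h.py <<'E'
def go(s,p,th):
    """shift (mm) and turn (deg) in tool axes from the state to tcp p, tool straight down with tool x at th deg"""
    q=R.from_quat(s['eef_rot']); t=R.from_euler('z',th,degrees=True)*R.from_euler('x',180,degrees=True)
    print(np.round(q.inv().apply((np.array(p)-s['tcp_pos'])*1000),1),np.round((q.inv()*t).as_rotvec(degrees=True),2))
E
python3 - <<'E'
from cell import r
from h import *
go(r.read_state(),[.37,-.2,.3],50)
E
```

```text
[ 306.7 -312.1  -81.6] [-5.000e-02 -2.000e-02 -3.523e+01]
```

{"op": "carry_out", "data": {
  "motion": [307,-312,-82,0,0,-35,307,-312,-82,0,0,-35,307,-312,-82,0,0,-35,307,-312,-82,0,0,-35,307,-312,-82,0,0,-35,307,-312,-82,0,0,-35,307,-312,-82,0,0,-35,307,-312,-82,0,0,-35,307,-312,-82,0,0,-35,307,-312,-82,0,0,-35],
  "claw": 1
}}

```text
clock: 1.25
tcp_pos: [0.3728, -0.1962, 0.3023]
eef_rot: [0.906, 0.424, 0.001, 0.001]
wrist_force: [0.8, -0.9, 0.2]
opening: 0.093
finger_force: 0.0
```

Run:
```python
from cell import r
from h import *
go(r.read_state(),[.57,.10,.33],82)
```

```text
[353.8 -38.3 -27.1] [  0.18  -0.07 -31.85]
```

{"op": "carry_out", "data": {
  "motion": [354,-38,-27,0,0,-32,354,-38,-27,0,0,-32,354,-38,-27,0,0,-32,354,-38,-27,0,0,-32,354,-38,-27,0,0,-32,354,-38,-27,0,0,-32,354,-38,-27,0,0,-32,354,-38,-27,0,0,-32,354,-38,-27,0,0,-32,354,-38,-27,0,0,-32]
}}

```text
clock: 2.25
tcp_pos: [0.5696, 0.0933, 0.3273]
eef_rot: [0.756, 0.654, -0.001, -0.0]
wrist_force: [-1.1, 0.2, -0.6]
opening: 0.093
finger_force: 0.0
```

Run:
```python
from cell import r,optics
from h import *
import pickle
s=r.read_state(); d=optics.get_image('wrist'); d['tcp']=s['tcp_pos'];d['q']=s['eef_rot']; pickle.dump(d,open('w1.pkl','wb'))
print(s['clock'],s['tcp_pos'],s['joints'])
cv2.imwrite('pics/w1.png',cv2.resize(d['color'][:,:,::-1],(800,600),interpolation=cv2.INTER_CUBIC))
```

```text
2.25 [0.56963861 0.09331551 0.32730123] [ 7.39530238e-02  5.08500862e-02  1.37669540e+00 -6.09449596e-04
  1.71486863e+00  2.18138374e-01]
```

View pics/w1.png

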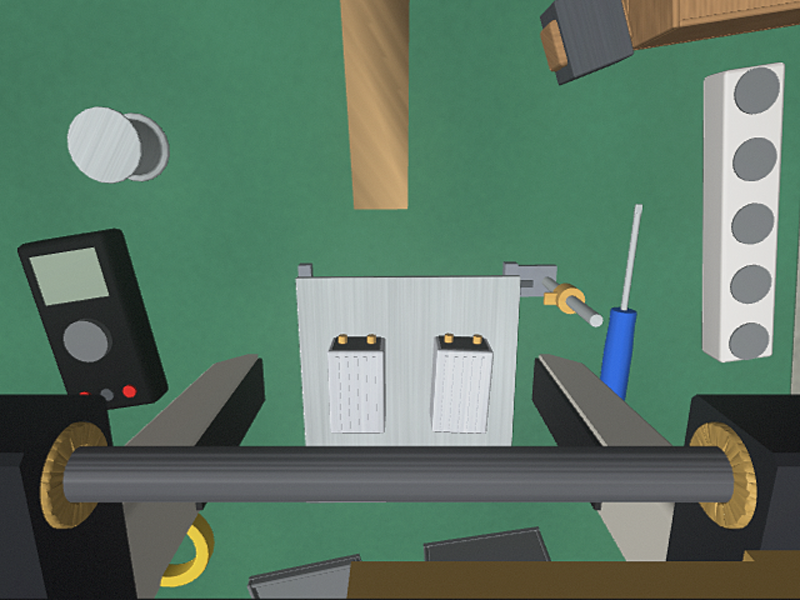

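Plate free edge at (296,278)–(521,277), wedge thin end at (354,209)–(408,209), side edges running up to (342,0) and (409,0), modules at (357,390) and (462,390), post top (596,320), tab (550,297).

Run:
```python
from h import *
import pickle
d=pickle.load(open('w1.pkl','rb')); k=dict(tcp=d['tcp'],q=d['q'])
P=lambda p,z:plane(d,p[0]/1.25,p[1]/1.25,z,**k)
D=pickle.load(open('d0.pkl','rb')); a,b=D['scene'],D['side']
fr=P((521,277),.022),P((296,278),.022)
print('free',np.round([1000*x for x in fr],1),np.linalg.norm(fr[0]-fr[1]))
ex=(fr[0]-fr[1])/np.linalg.norm(fr[0]-fr[1]); th=np.degrees(np.arctan2(ex[1],ex[0])); print('yaw',th)
ex=ex[:2];ey=np.array([-ex[1],ex[0]]); m=(fr[0]+fr[1])[:2]/2; O=m-ey*.115
print('origin',O)
t=[P((354,209),.005),P((408,209),.005)]
print('thin',np.round(1000*np.array(t),1))
for c,e in zip(((342,0),(409,0)),t):
    z=.05
    for _ in range(50): q=P(c,z); z=.005+.4545*np.linalg.norm((q-e)[:2])
    v=(q-e); print('edge dir',np.degrees(np.arctan2(v[1],v[0])),z)
W=lambda x,y,z:np.r_[O+ex*x+ey*y,z]
for n,p in [('post top',W(.133,.107,.138)),('free+x',W(.105,.115,.022)),('free-x',W(-.105,.115,.022)),('hinge-x',W(-.105,-.115,.022)),('tab?',W(.118,.107,.07))]:
    u=np.array(proj(a,p));w=np.array(proj(b,p));x=np.array(proj(d,p,**k))
    print(n,'c1',np.round((u-(170,140))*2.8),'c2',np.round((w-(190,130))*2.8),'w',np.round(x*1.25))
for c,dx in (((330,350),0),((384,350),0),((329,433),0),((384,433),0),((436,350),0),((493,350),0),((430,433),0),((487,433),0)):
    q=P(c,.072)[:2]-O; print('mod',np.round(1000*np.r_[q@ex,q@ey]))
```

```text
free [[677.9  47.4  22. ]
 [470.9  76.7  22. ]] 0.2090780372104455
yaw -8.042457699458108
origin [ 0.55830887 -0.05184103]
thin [[533.2 130.1   5. ]
 [582.9 122.9   5. ]]
edge dir 81.47850611769218 0.07531377323998166
edge dir 82.1704307189466 0.0753083466323649
post top c1 [254. 369.] c2 [127. 204.] w [597. 322.]
free+x c1 [294. 437.] c2 [158. 301.] w [521. 277.]
free-x c1 [471. 324.] c2 [341. 379.] w [296. 278.]
hinge-x c1 [330. 191.] c2 [451. 228.] w [308. 493.]
tab? c1 [274. 407.] c2 [147. 258.] w [549. 298.]
mod [-69.  62.]
mod [-22.  62.]
mod [-73. -17.]
mod [-23. -17.]
mod [23. 62.]
mod [72. 62.]
mod [ 19. -18.]
mod [ 70. -18.]
```

Run:
```python
from h import *
from cell import r
import pickle
d=pickle.load(open('w1.pkl','rb')); k=dict(tcp=d['tcp'],q=d['q'])
P=lambda p,z:plane(d,p[0]/1.25,p[1]/1.25,z,**k)
print('trafo',P((541,12),.045),P((561,84),0.02),'box',P((630,47),.0),P((622,0),.07))
g=[.5834,.3047]
go(r.read_state(),g+[.13],82)
# tab mask centroid/tip in scene & side
D=pickle.load(open('d0.pkl','rb'))
for n,(x0,y0,x1,y1) in dict(scene=(250,270,280,310),side=(225,200,255,235)).items():
    hsv=cv2.cvtColor(D[n]['color'][y0:y1,x0:x1],cv2.COLOR_RGB2HSV)
    m=(hsv[...,0]>12)&(hsv[...,0]<32)&(hsv[...,1]>110)
    for y in range(m.shape[0]):
        if m[y].any(): print(n,y+y0,[x+x0 for x in np.where(m[y])[0]])
O=np.array([.5583,-.0518]);ex=np.array([.9902,-.1399]);ey=np.array([.1399,.9902])
for n in ('scene','side'):
    for z in (.064,.07,.076): print(n,z,[np.round(proj(D[n],np.r_[O+ex*x+ey*.107,z]),1).tolist() for x in (.117,.133)])
```

```text
trafo [0.7061706  0.26113422 0.045     ] [0.72595132 0.20911257 0.02      ] box [0.7934212 0.2323132 0.       ] [0.75826055 0.25501299 0.07      ]
[211.5 -16.8 197.5] [-0.01  0.03 -0.31]
scene 270 [np.int64(276), np.int64(277), np.int64(278)]
scene 271 [np.int64(276)]
scene 284 [np.int64(268), np.int64(269)]
scene 285 [np.int64(260), np.int64(266), np.int64(267), np.int64(268), np.int64(269), np.int64(270)]
scene 286 [np.int64(260), np.int64(266), np.int64(267), np.int64(268), np.int64(269)]
scene 287 [np.int64(259), np.int64(260), np.int64(266), np.int64(267), np.int64(268)]
scene 288 [np.int64(260), np.int64(261), np.int64(265), np.int64(266), np.int64(267), np.int64(268)]
scene 289 [np.int64(260), np.int64(261), np.int64(262), np.int64(263), np.int64(264), np.int64(265), np.int64(266), np.int64(267)]
scene 290 [np.int64(260), np.int64(261), np.int64(262), np.int64(263), np.int64(264), np.int64(265), np.int64(266), np.int64(267)]
scene 291 [np.int64(260), np.int64(261), np.int64(262), np.int64(263), np.int64(264), np.int64(265), np.int64(266), np.int64(267)]
scene 292 [np.int64(261
[... 658 characters left out ...]
 np.int64(241), np.int64(242), np.int64(243), np.int64(244)]
side 221 [np.int64(235), np.int64(236), np.int64(237), np.int64(238), np.int64(239), np.int64(240), np.int64(241), np.int64(242), np.int64(243), np.int64(244)]
side 222 [np.int64(236), np.int64(237), np.int64(238), np.int64(239), np.int64(240), np.int64(241), np.int64(242), np.int64(243)]
side 223 [np.int64(236), np.int64(237), np.int64(238), np.int64(239), np.int64(240)]
scene 0.064 [[268.4, 286.7], [263.0, 290.1]]
scene 0.07 [[268.2, 285.3], [262.8, 288.7]]
scene 0.076 [[268.1, 283.9], [262.6, 287.3]]
side 0.064 [[242.9, 223.8], [238.1, 221.8]]
side 0.07 [[242.7, 222.3], [237.9, 220.3]]
side 0.076 [[242.5, 220.8], [237.7, 218.8]]
```

Run:
```python
from h import *
from cell import r
go(r.read_state(),[.60,.16,.14],82)
```

```text
[ 70.7  20.5 187.6] [-0.01  0.03 -0.31]
```

{"op": "carry_out", "data": {
  "motion": [71,21,188,0,0,0,71,21,188,0,0,0,71,21,188,0,0,0,71,21,188,0,0,0,71,21,188,0,0,0,71,21,188,0,0,0]
}}

```text
clock: 2.9
tcp_pos: [0.5999, 0.1604, 0.1393]
eef_rot: [0.756, 0.654, -0.001, -0.0]
wrist_force: [-0.1, -1.0, 0.0]
opening: 0.0928
finger_force: 0.0
```

Run:
```python
from cell import r,optics
from h import *
import pickle
s=r.read_state(); d=optics.get_image('wrist'); d['tcp']=s['tcp_pos'];d['q']=s['eef_rot']; pickle.dump(d,open('w2.pkl','wb'))
print(s['clock'],s['tcp_pos'])
O=np.array([.5583,-.0518]);ex=np.array([.9902,-.1399]);ey=np.array([.1399,.9902])
k=dict(tcp=d['tcp'],q=d['q'])
for z in (.018,.07): print(proj(d,np.r_[O+ex*.115+ey*.107,z],**k))
cv2.imwrite('pics/w2.png',d['color'][:,:,::-1])
go(s,[.5834,.3047,.13],82)
```

```text
2.9 [0.59994272 0.16037076 0.13927393]
(np.float64(452.20598242945897), np.float64(369.57452227185064))
(np.float64(476.6166505598442), np.float64(413.331575312323))
[140.5 -37.1   9.2] [-0.12  0.07 -0.28]
```

View pics/w2.png

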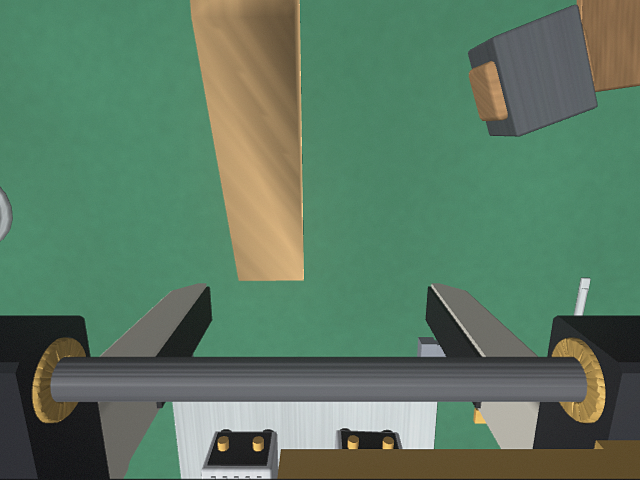

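Wedge thin end at (238,280)–(304,280); the brass tab peeps out at (480,415) beside the right finger.

Run:
```python
from h import *
import pickle
O=np.array([.5583,-.0518]);ex=np.array([.9902,-.1399]);ey=np.array([.1399,.9902])
rs=[]
for f,(x0,y0,x1,y1) in dict(w1=(425,225,480,255),w2=(455,395,510,435)).items():
    d=pickle.load(open(f+'.pkl','rb'));k=dict(tcp=d['tcp'],q=d['q'])
    h=cv2.cvtColor(d['color'][y0:y1,x0:x1],cv2.COLOR_RGB2HSV)
    m=(h[...,0]>12)&(h[...,0]<32)&(h[...,1]>110)
    for y in range(m.shape[0]):
        c=np.where(m[y])[0]
        if len(c): print(f,y+y0,c.min()+x0,c.max()+x0,len(c), h[y,c,2].min(),h[y,c,2].max())
    for z in (.066,.07,.074,.078): print(z,[np.round(proj(d,np.r_[O+ex*x+ey*y,z],**k),1).tolist() for x,y in ((.117,.107),(.117,.103),(.117,.111))])
```

```text
w1 227 449 454 6 95 130
w1 228 447 456 10 90 141
w1 229 446 458 13 72 150
w1 230 445 460 16 100 169
w1 231 444 462 19 129 233
w1 232 443 463 21 146 233
w1 233 443 464 22 141 234
w1 234 436 465 30 153 234
w1 235 435 466 32 159 236
w1 236 435 466 29 157 235
w1 237 435 467 26 153 237
w1 238 435 467 24 149 237
w1 239 435 467 22 150 237
w1 240 435 467 20 156 246
w1 241 435 467 19 150 253
w1 242 435 452 18 151 245
w1 243 436 452 17 167 236
w1 244 445 453 9 127 244
w1 245 447 454 8 213 235
w1 246 448 455 8 223 243
w1 247 448 456 9 183 240
w1 248 449 458 10 173 243
w1 249 451 459 9 216 244
w1 250 453 458 6 226 253
0.066 [[437.5, 237.6], [437.3, 241.2], [437.8, 233.9]]
0.07 [[438.6, 238.5], [438.3, 242.2], [438.9, 234.8]]
0.074 [[439.7, 239.4], [439.4, 243.1], [439.9, 235.7]]
0.078 [[440.8, 240.4], [440.5, 244.1], [441.0, 236.7]]
w2 408 475 476 2 86 142
w2 409 475 476 2 89 177
w2 410 474 477 4 159 190
w2 411 474 478 5 156 243
w2 412 474 479 6 153 237
w2 413 474 480 7 176 239
w2 414 474 480 7 179 236
w2 415 474 481 8 185 237
w2 416 474 481 8 187 239
w2 417 474 482 9 184 240
w2 418 474 482 9 186 239
w2 419 474 483 10 184 238
w2 420 474 484 11 194 238
w2 421 474 484 11 196 240
w2 422 474 485 12 160 253
0.066 [[477.4, 409.4], [476.9, 414.5], [478.0, 404.2]]
0.07 [[479.7, 413.3], [479.1, 418.5], [480.2, 408.1]]
0.074 [[482.0, 417.4], [481.4, 422.6], [482.6, 412.1]]
0.078 [[484.3, 421.5], [483.7, 426.8], [484.9, 416.2]]
```

{"op": "carry_out", "data": {
  "motion": [70,-18,5,0,0,0,140,-37,9,0,0,0,140,-37,9,0,0,0,140,-37,9,0,0,0,140,-37,9,0,0,0]
}}

```text
clock: 3.45
tcp_pos: [0.586, 0.3064, 0.1347]
eef_rot: [0.756, 0.655, 0.003, 0.001]
wrist_force: [0.5, -0.2, 0.4]
opening: 0.0925
finger_force: 0.0
```

Run:
```python
from cell import r,optics
from h import *
import pickle
s=r.read_state(); d=optics.get_image('wrist'); d['tcp']=s['tcp_pos'];d['q']=s['eef_rot']; pickle.dump(d,open('w3.pkl','wb'))
print(s['clock'],s['tcp_pos'])
h=cv2.cvtColor(d['color'],cv2.COLOR_RGB2HSV)
m=((h[...,0]>8)&(h[...,0]<28)&(h[...,1]>70)&(h[...,2]>90)).astype(np.uint8)
m[:, 450:]=0
c=max(cv2.findContours(m,0,2)[0],key=cv2.contourArea); p=cv2.approxPolyDP(c,4,True)[:,0]
print(p.tolist())
k=dict(tcp=d['tcp'],q=d['q'])
print([np.round(plane(d,*q,.08,**k)*1000).tolist() for q in p])
# predicted top back corners
g=np.array([.5834,.3047]);ex=np.array([.9902,-.1399]);ey=np.array([.1399,.9902])
print([np.round(proj(d,np.r_[g+ex*x+ey*.02,.08],**k)).tolist() for x in(-.025,.025)],[np.round(proj(d,np.r_[g+ex*x-ey*.015,.08],**k)).tolist() for x in(-.025,.025)])
go(s,[.5834,.3047,.033],82)
```

```text
3.45 [0.58602105 0.30640788 0.13468085]
[[279, 208], [267, 232], [276, 356], [350, 356], [357, 231], [348, 209]]
[[570.0, 341.0, 80.0], [561.0, 328.0, 80.0], [553.0, 253.0, 80.0], [596.0, 247.0, 80.0], [610.0, 322.0, 80.0], [606.0, 335.0, 80.0]]
[[268.0, 233.0], [360.0, 232.0]] [[270.0, 293.0], [358.0, 292.0]]
[ -2.3  -2.9 101.7] [ 0.29 -0.14 -0.16]
```

{"op": "carry_out", "data": {
  "motion": [-2,-3,50,0,0,0,-2,-3,85,0,0,0,-2,-3,102,0,0,0,-2,-3,102,0,0,0]
}}

```text
clock: 3.9
tcp_pos: [0.5799, 0.3019, 0.0266]
eef_rot: [0.757, 0.654, -0.002, -0.001]
wrist_force: [0.2, 0.4, -0.4]
opening: 0.0933
finger_force: 0.0
```

{"op": "carry_out", "data": {
  "motion": [0,0,0,0,0,0,0,0,0,0,0,0,0,0,0,0,0,0,0,0,0,0,0,0,0,0,0,0,0,0],
  "claw": 0.4
}}

```text
clock: 4.4
tcp_pos: [0.5814, 0.3044, 0.0295]
eef_rot: [0.756, 0.655, 0.001, 0.0]
wrist_force: [0.3, 0.8, -0.4]
opening: 0.0574
finger_force: 0.0
```

Run:
```python
from h import *
from cell import r
O=np.array([.5583,-.0518]);ex=np.array([.9902,-.1399]);ey=np.array([.1399,.9902])
s=r.read_state(); q=s['tcp_pos'][:2]-O; print(q@ex,q@ey,s['tcp_pos'],s['opening'],s['finger_force'])
go(s,np.r_[O+ey*(q@ey),s['tcp_pos'][2]],82)
```

```text
-0.026919876275146692 0.3559897645182278 [0.58144533 0.30444291 0.02946949] 0.057435836499445524 0.0
[ 0.1 26.9  0. ] [ 0.06 -0.03 -0.22]
```

{"op": "carry_out", "data": {
  "motion": [0,0,0,0,0,0,0,0,0,0,0,0,0,0,0,0,0,0],
  "claw": 0.2
}}

```text
clock: 4.7
tcp_pos: [0.5813, 0.3044, 0.0291]
eef_rot: [0.756, 0.655, 0.0, 0.0]
wrist_force: [1.1, 0.6, 3.1]
opening: 0.0499
finger_force: 29.9
```

{"op": "carry_out", "data": {
  "motion": [0,9,0,0,0,0,0,18,0,0,0,0,0,27,0,0,0,0,-20,27,0,0,0,0,-40,27,0,0,0,0,-55,27,0,0,0,0,-65,27,0,0,0,0]
}}

```text
clock: 5.4
tcp_pos: [0.5987, 0.2354, 0.029]
eef_rot: [0.756, 0.654, 0.0, -0.0]
wrist_force: [0.4, 2.7, 2.2]
opening: 0.0497
finger_force: 30.0
```

Run:
```python
from h import *
from cell import r
O=np.array([.5583,-.0518]);ex=np.array([.9902,-.1399]);ey=np.array([.1399,.9902])
s=r.read_state(); q=s['tcp_pos'][:2]-O; print(q@ex,q@ey,s['tcp_pos'],s['opening'],s['finger_force'])
go(s,np.r_[O+ey*.149,s['tcp_pos'][2]],82)
```

```text
-0.00021453631408623186 0.28998385811054683 [0.59865356 0.23535249 0.02901805] 0.0497146753046396 29.95700776576996
[-1.41e+02  7.00e-01 -1.00e-01] [ 0.03 -0.04 -0.25]
```

Push 141 mm, steadily.

{"op": "carry_out", "data": {
  "motion": [-10,0,0,0,0,0,-20,0,0,0,0,0,-30,0,0,0,0,0,-40,0,0,0,0,0,-50,0,0,0,0,0,-59,0,0,0,0,0,-67,0,0,0,0,0,-75,0,0,0,0,0,-83,0,0,0,0,0,-90,0,0,0,0,0]
}}

```text
clock: 6.4
tcp_pos: [0.5858, 0.1481, 0.029]
eef_rot: [0.756, 0.655, 0.001, -0.0]
wrist_force: [1.2, 9.3, 2.5]
opening: 0.0496
finger_force: 30.0
```

{"op": "carry_out", "data": {
  "motion": [-7,0,0,0,0,0,-14,0,0,0,0,0,-21,0,0,0,0,0,-28,0,0,0,0,0,-34,0,0,0,0,0,-40,0,0,0,0,0,-45,0,0,0,0,0,-49,0,0,0,0,0,-51,0,0,0,0,0,-51,0,0,0,0,0]
}}

```text
clock: 7.4
tcp_pos: [0.5784, 0.097, 0.029]
eef_rot: [0.756, 0.655, 0.001, -0.0]
wrist_force: [1.2, 5.4, 3.0]
opening: 0.0498
finger_force: 30.0
```

Run:
```python
from h import *
from cell import r,optics
O=np.array([.5583,-.0518]);ex=np.array([.9902,-.1399]);ey=np.array([.1399,.9902])
s=r.read_state(); q=s['tcp_pos'][:2]-O; print(s['clock'],q@ex,q@ey,s['tcp_pos'],s['opening'],s['finger_force'],s['wrist_force'])
a=optics.get_image('scene');b=optics.get_image('side')
A=cv2.resize(a['color'][190:320,220:350],None,fx=3.07,fy=3.07,interpolation=cv2.INTER_CUBIC)
B=cv2.resize(b['color'][170:300,215:345],None,fx=3.07,fy=3.07,interpolation=cv2.INTER_CUBIC)
cv2.imwrite('pics/ab.png',np.hstack([A,B])[:,:,::-1])
```

```text
7.4 -0.0008869867586912447 0.1502031383589024 [0.57843375 0.09704511 0.0289879 ] 0.04978054219103116 29.959024786949158 [1.23950655 5.39300897 3.02079854]
```

View pics/ab.png

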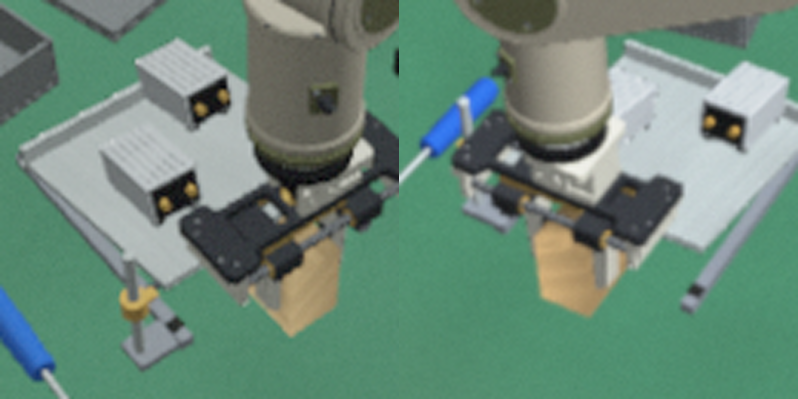

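The −x module has slid towards the foot stop while the +x module stayed. Next I release the wedge and look at pointer against tab.

{"op": "carry_out", "data": {
  "motion": [0,0,0,0,0,0,0,0,0,0,0,0,0,0,0,0,0,0,0,0,0,0,0,0],
  "claw": 0.9
}}

```text
clock: 7.9
tcp_pos: [0.5779, 0.0961, 0.0282]
eef_rot: [0.756, 0.654, -0.0, -0.0]
wrist_force: [-0.2, -0.5, -0.0]
opening: 0.0776
finger_force: 0.0
```

{"op": "carry_out", "data": {
  "motion": [0,0,-40,0,0,0,0,0,-80,0,0,0,0,0,-111,0,0,0,5,50,-111,0,0,0,11,100,-111,0,0,0,11,113,-111,0,0,0,11,113,-111,0,0,0,11,113,-111,0,0,0]
}}

```text
clock: 8.7
tcp_pos: [0.691, 0.091, 0.1389]
eef_rot: [0.756, 0.654, -0.001, -0.0]
wrist_force: [-0.3, 0.8, 1.0]
opening: 0.0834
finger_force: 0.0
```

Run:
```python
from cell import r,optics
from h import *
import pickle
s=r.read_state(); d=optics.get_image('wrist'); d['tcp']=s['tcp_pos'];d['q']=s['eef_rot']; pickle.dump(d,open('w4.pkl','wb'))
print(s['clock'],s['tcp_pos'])
O=np.array([.5583,-.0518]);ex=np.array([.9902,-.1399]);ey=np.array([.1399,.9902])
k=dict(tcp=d['tcp'],q=d['q'])
pts={}
for z in (.066,.070,.074):
    a=np.arcsin((z-.018)/.222); y=-.115+.222*np.cos(a)
    pts[z]=proj(d,np.r_[O+ex*.113+ey*y,z],**k); ed=proj(d,np.r_[O+ex*.09+ey*(-.115+.23*np.cos(a)-.004*np.sin(a)),.018+.23*np.sin(a)+.004*np.cos(a)],**k)
    print(z,'pointer',np.round(pts[z],1),'tab',np.round(proj(d,np.r_[O+ex*.113+ey*.107,z],**k),1),'edge@x90',np.round(ed,1))
u,v=map(int,pts[.07]); u0,v0=max(0,u-80),min(480-120,max(0,v-60)); print(u0,v0)
cv2.imwrite('pics/w4.png',cv2.resize(d['color'][v0:v0+120,u0:u0+160,::-1],None,fx=5,fy=5,interpolation=cv2.INTER_CUBIC))
```

```text
8.7 [0.69104879 0.09102859 0.13888656]
0.066 pointer [321.7 341.9] tab [321.7 334.4] edge@x90 [284.7 336.3]
0.07 pointer [321.8 346.3] tab [321.8 337.4] edge@x90 [284.2 341. ]
0.074 pointer [321.8 351. ] tab [321.8 340.5] edge@x90 [283.6 346.1]
241 286
```

View pics/w4.png

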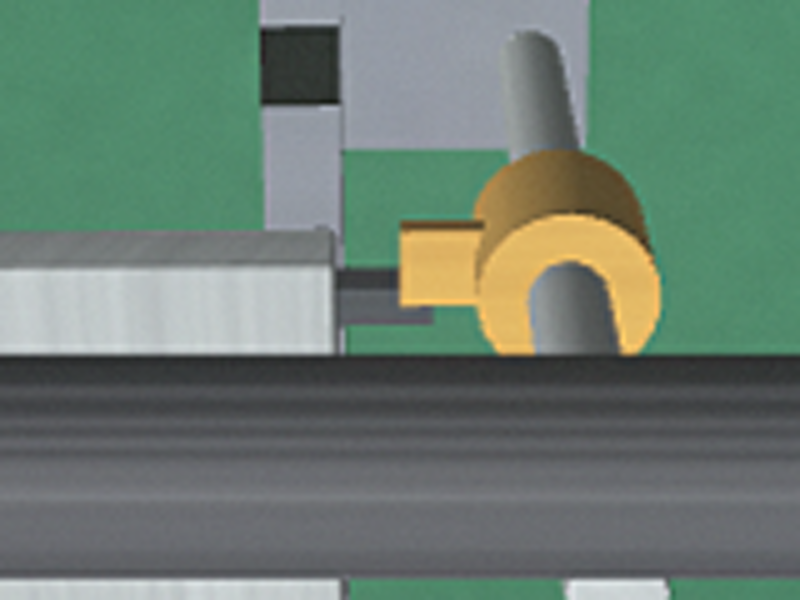

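Tab top face is centred at about crop row 267 (z≈71.3 after thickness). The plate's top edge at row 267 and pointer at about row 305 give pointer z≈69. So I need about 2.3 mm more: push the wedge in about 5 mm.

{"op": "carry_out", "data": {
  "motion": [5,-50,0,0,0,0,0,-100,0,0,0,0,-11,-113,0,0,0,0,-11,-113,40,0,0,0,-11,-113,80,0,0,0,-11,-113,108,0,0,0,-11,-113,108,0,0,0,-11,-113,108,0,0,0]
}}

```text
clock: 9.55
tcp_pos: [0.5776, 0.0966, 0.0324]
eef_rot: [0.756, 0.655, -0.0, -0.0]
wrist_force: [0.9, 0.2, 1.3]
opening: 0.0839
finger_force: 0.0
```

{"op": "carry_out", "data": {
  "motion": [0,0,0,0,0,0,0,0,0,0,0,0,0,0,0,0,0,0,0,0,0,0,0,0,0,0,0,0,0,0,0,0,0,0,0,0,0,0,0,0,0,0],
  "claw": 0.2
}}

```text
clock: 10.25
tcp_pos: [0.5786, 0.0965, 0.0321]
eef_rot: [0.756, 0.655, 0.0, 0.0]
wrist_force: [-1.1, 0.8, 5.2]
opening: 0.05
finger_force: 30.0
```

{"op": "carry_out", "data": {
  "motion": [-2,0,0,0,0,0,-4,0,0,0,0,0,-5,0,0,0,0,0,-5,0,0,0,0,0]
}}

```text
clock: 10.65
tcp_pos: [0.5782, 0.0928, 0.0321]
eef_rot: [0.756, 0.655, 0.001, -0.0]
wrist_force: [0.4, 6.9, 3.6]
opening: 0.0499
finger_force: 30.0
```

{"op": "carry_out", "data": {
  "motion": [0,0,0,0,0,0,0,0,0,0,0,0,0,0,0,0,0,0,0,0,0,0,0,0],
  "claw": 0.9
}}

```text
clock: 11.05
tcp_pos: [0.5773, 0.0912, 0.0313]
eef_rot: [0.756, 0.654, -0.0, -0.0]
wrist_force: [-0.3, -0.2, 0.1]
opening: 0.0777
finger_force: 0.0
```

{"op": "carry_out", "data": {
  "motion": [0,0,-40,0,0,0,0,0,-80,0,0,0,0,0,-111,0,0,0,5,50,-111,0,0,0,16,100,-111,0,0,0,16,113,-111,0,0,0,16,113,-111,0,0,0,16,113,-111,0,0,0]
}}

```text
clock: 11.85
tcp_pos: [0.6911, 0.091, 0.1419]
eef_rot: [0.756, 0.654, -0.001, -0.0]
wrist_force: [-0.9, -0.8, -0.1]
opening: 0.0836
finger_force: 0.0
```

Run:
```python
from cell import r,optics
from h import *
import pickle
s=r.read_state(); d=optics.get_image('wrist'); d['tcp']=s['tcp_pos'];d['q']=s['eef_rot']; pickle.dump(d,open('w5.pkl','wb'))
print(s['clock'],s['tcp_pos'])
O=np.array([.5583,-.0518]);ex=np.array([.9902,-.1399]);ey=np.array([.1399,.9902])
k=dict(tcp=d['tcp'],q=d['q'])
pts={}
for z in (.066,.070,.074):
    a=np.arcsin((z-.018)/.222); y=-.115+.222*np.cos(a)
    pts[z]=proj(d,np.r_[O+ex*.113+ey*y,z],**k); ed=proj(d,np.r_[O+ex*.09+ey*(-.115+.23*np.cos(a)-.004*np.sin(a)),.018+.23*np.sin(a)+.004*np.cos(a)],**k)
    print(z,'pointer',np.round(pts[z],1),'tab',np.round(proj(d,np.r_[O+ex*.113+ey*.107,z],**k),1),'edge@x90',np.round(ed,1))
v=d['color'].astype(int)
c=int(ed[0]); print('edge col',c,[(y,v[y,c].tolist()) for y in range(326,352,1)])
h=cv2.cvtColor(d['color'],cv2.COLOR_RGB2HSV); m=(h[...,0]>12)&(h[...,0]<32)&(h[...,1]>110)
for x in (324,328,332): print(x,np.where(m[300:356,x])[0]+300, v[np.where(m[300:356,x])[0]+300,x,0])
```

```text
11.85 [0.69105272 0.09100952 0.14188803]
0.066 pointer [321.7 339.6] tab [321.7 332.1] edge@x90 [285. 334.]
0.07 pointer [321.7 343.9] tab [321.7 335.1] edge@x90 [284.5 338.6]
0.074 pointer [321.8 348.5] tab [321.8 338.1] edge@x90 [284.  343.6]
edge col 284 [(326, [80, 137, 109]), (327, [83, 140, 110]), (328, [84, 139, 111]), (329, [81, 139, 108]), (330, [79, 142, 108]), (331, [93, 110, 102]), (332, [118, 119, 120]), (333, [115, 120, 120]), (334, [118, 124, 124]), (335, [120, 124, 125]), (336, [120, 125, 125]), (337, [120, 123, 125]), (338, [126, 133, 132]), (339, [194, 202, 204]), (340, [196, 204, 205]), (341, [195, 201, 202]), (342, [194, 201, 201]), (343, [195, 200, 201]), (344, [195, 201, 202]), (345, [194, 201, 202]), (346, [194, 200, 201]), (347, [195, 201, 202]), (348, [195, 201, 202]), (349, [195, 201, 202]), (350, [195, 203, 202]), (351, [195, 202, 202])]
324 [328 329 330 331 332 333 334 335 336 337 338 339 340 341 342 343 344] [105  91 240 229 223 222 222 220 224 226 227 227 226 227 229 236 213]
328 [328 329 330 331 332 333 334 335 336 337 338 339 340 341 342 343 344] [106  89 241 228 224 222 221 222 223 223 226 226 225 226 229 236 211]
332 [328 329 330 331 332 333 334 335 336 337 338 339 340 341 342 343] [106  91 241 230 222 222 221 222 225 227 226 227 227 226 231 241]
```

Now pointer ≈70.0 and tab ≈71.2, so one more 3 mm nudge.

{"op": "carry_out", "data": {
  "motion": [0,-50,0,0,0,0,-11,-100,0,0,0,0,-16,-113,0,0,0,0,-16,-113,40,0,0,0,-16,-113,80,0,0,0,-16,-113,110,0,0,0,-16,-113,110,0,0,0,-16,-113,110,0,0,0]
}}

```text
clock: 12.7
tcp_pos: [0.5768, 0.0916, 0.0334]
eef_rot: [0.756, 0.655, -0.0, -0.0]
wrist_force: [0.8, -0.2, -0.1]
opening: 0.0836
finger_force: 0.0
```

{"op": "carry_out", "data": {
  "motion": [0,0,0,0,0,0,0,0,0,0,0,0,0,0,0,0,0,0,0,0,0,0,0,0,0,0,0,0,0,0,0,0,0,0,0,0,0,0,0,0,0,0],
  "claw": 0.2
}}

```text
clock: 13.4
tcp_pos: [0.578, 0.0915, 0.0332]
eef_rot: [0.756, 0.655, 0.0, 0.0]
wrist_force: [-0.1, -0.6, 5.0]
opening: 0.0499
finger_force: 30.0
```

{"op": "carry_out", "data": {
  "motion": [-1,0,0,0,0,0,-3,0,0,0,0,0,-3,0,0,0,0,0,-3,0,0,0,0,0]
}}

```text
clock: 13.8
tcp_pos: [0.5777, 0.0897, 0.0332]
eef_rot: [0.756, 0.655, 0.001, -0.0]
wrist_force: [1.0, 5.7, 3.9]
opening: 0.0497
finger_force: 30.0
```

{"op": "carry_out", "data": {
  "motion": [0,0,0,0,0,0,0,0,0,0,0,0,0,0,0,0,0,0,0,0,0,0,0,0],
  "claw": 0.9
}}

```text
clock: 14.2
tcp_pos: [0.5768, 0.0883, 0.0323]
eef_rot: [0.756, 0.654, -0.0, -0.0]
wrist_force: [0.2, -0.4, -0.1]
opening: 0.0771
finger_force: 0.0
```

{"op": "carry_out", "data": {
  "motion": [0,0,-40,0,0,0,0,0,-80,0,0,0,0,0,-111,0,0,0,5,50,-111,0,0,0,19,100,-111,0,0,0,19,113,-111,0,0,0,19,113,-111,0,0,0,19,113,-111,0,0,0]
}}

```text
clock: 15.0
tcp_pos: [0.6911, 0.091, 0.1429]
eef_rot: [0.756, 0.654, -0.001, -0.0]
wrist_force: [-0.1, 0.3, -1.2]
opening: 0.0833
finger_force: 0.0
```

Run:
```python
from cell import r,optics
from h import *
import pickle
s=r.read_state(); d=optics.get_image('wrist'); d['tcp']=s['tcp_pos'];d['q']=s['eef_rot']
print(s['clock'],s['tcp_pos'])
O=np.array([.5583,-.0518]);ex=np.array([.9902,-.1399]);ey=np.array([.1399,.9902])
k=dict(tcp=d['tcp'],q=d['q'])
for z in (.070,.072,.074):
    a=np.arcsin((z-.018)/.222)
    ed=proj(d,np.r_[O+ex*.09+ey*(-.115+.23*np.cos(a)-.004*np.sin(a)),.018+.23*np.sin(a)+.004*np.cos(a)],**k)
    print(z,'tab',np.round(proj(d,np.r_[O+ex*.113+ey*.107,z],**k),1),'edge@x90',np.round(ed,1))
v=d['color'].astype(int); c=int(ed[0]); print('edge',[(y,v[y,c,0]) for y in range(334,346)])
h=cv2.cvtColor(d['color'],cv2.COLOR_RGB2HSV); m=(h[...,0]>12)&(h[...,0]<32)&(h[...,1]>110)
print((np.where(m[300:356,328])[0]+300)[[0,-1]])
# go to a high view over the ramp
a_=optics.get_image('scene'); cv2.imwrite('pics/s5.png',cv2.resize(a_['color'][170:320,210:410,::-1],None,fx=4,fy=4,interpolation=cv2.INTER_CUBIC))
go(s,np.r_[O+ex*0-ey*.10,.36],82)
```

```text
15.0 [0.6910555  0.09097635 0.14287719]
0.07 tab [321.7 334.3] edge@x90 [284.7 337.8]
0.072 tab [321.7 335.8] edge@x90 [284.4 340.2]
0.074 tab [321.7 337.3] edge@x90 [284.2 342.7]
edge [(334, np.int64(119)), (335, np.int64(120)), (336, np.int64(119)), (337, np.int64(117)), (338, np.int64(126)), (339, np.int64(193)), (340, np.int64(194)), (341, np.int64(195)), (342, np.int64(193)), (343, np.int64(193)), (344, np.int64(192)), (345, np.int64(194))]
[327 343]
[-260.4 -110.9 -216.9] [-0.08  0.02 -0.24]
```

{"op": "carry_out", "data": {
  "motion": [0,0,-50,0,0,0,-40,-30,-90,0,0,0,-80,-55,-130,0,0,0,-120,-83,-160,0,0,0,-150,-111,-187,0,0,0,-160,-111,-187,0,0,0,-160,-111,-187,0,0,0,-160,-111,-187,0,0,0],
  "claw": 0.8
}}

```text
clock: 15.9
tcp_pos: [0.5583, -0.0516, 0.3319]
eef_rot: [0.756, 0.654, 0.001, 0.001]
wrist_force: [-0.7, 0.2, -0.7]
opening: 0.0746
finger_force: 0.0
```

Run:
```python
from cell import r,optics
from h import *
import pickle
s=r.read_state(); d=optics.get_image('wrist'); d['tcp']=s['tcp_pos'];d['q']=s['eef_rot']; pickle.dump(d,open('w6.pkl','wb'))
print(s['clock'],s['tcp_pos'],s['joints'])
cv2.imwrite('pics/w6.png',d['color'][:,:,::-1])
O=np.array([.5583,-.0518]);ex=np.array([.9902,-.1399]);ey=np.array([.1399,.9902]);a=np.arcsin(.053/.222)
k=dict(tcp=d['tcp'],q=d['q'])
def W(x,l,n): # along plate l from hinge, n above mid-plane
    return np.r_[O+ex*x+ey*(-.115+l*np.cos(a)-n*np.sin(a)),.018+l*np.sin(a)+n*np.cos(a)]
print('slid top corners pred',[np.round(proj(d,W(x,l,.054),**k)).tolist() for x in(-.073,-.023) for l in (.008,.088)])
print('held pred',[np.round(proj(d,W(x,l,.054),**k)).tolist() for x in(.021,.071) for l in (.097,.177)])
```

```text
15.9 [ 0.5582894  -0.05162676  0.33193005] [-1.83870878e-01  2.49049880e-03  1.41759403e+00  3.19321328e-04
  1.71879824e+00 -3.87743810e-02]
slid top corners pred [[253.0, 311.0], [247.0, 248.0], [298.0, 310.0], [296.0, 248.0]]
held pred [[339.0, 240.0], [341.0, 163.0], [389.0, 239.0], [395.0, 162.0]]
```

View pics/w6.png

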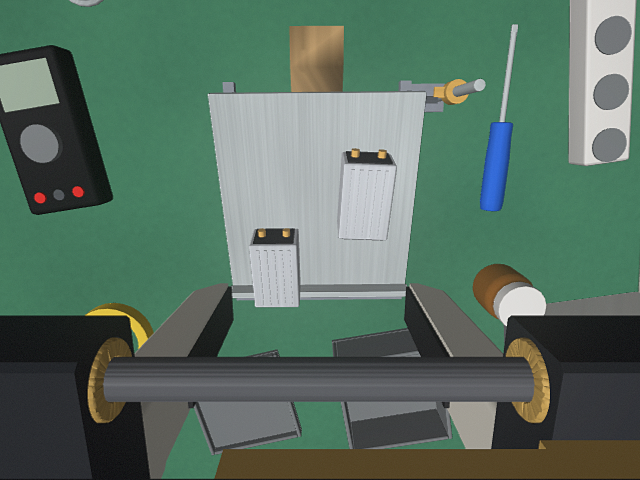

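```bash
cat >> h.py <<'E'
O=np.array([.5583,-.0518]);ex=np.array([.9902,-.1399]);ey=np.array([.1399,.9902]);al=np.arcsin(.053/.222)
def W(x,l,n): return np.r_[O+ex*x+ey*(-.115+l*np.cos(al)-n*np.sin(al)),.018+l*np.sin(al)+n*np.cos(al)]
def onplate(d,u,v,n):
    o,w=ray(d,u,v,tcp=d['tcp'],q=d['q']); N=W(0,0,1)-W(0,0,0); p=o+w*((W(0,0,n)-o)@N)/(w@N); e=p-W(0,0,n)
    return np.round(1000*np.array([e[:2]@ex,e@(W(0,1,0)-W(0,0,0))]),1)
def gox(s,p,th,tilt=0):
    "tool x at th deg, tilted about tool y by tilt deg"
    q=R.from_quat(s['eef_rot']); t=R.from_euler('z',th,degrees=True)*R.from_euler('x',180,degrees=True)*R.from_euler('y',tilt,degrees=True)
    print('tool z',np.round(t.apply([0,0,1]),3),np.round(q.inv().apply((np.array(p)-s['tcp_pos'])*1000),1),np.round((q.inv()*t).as_rotvec(degrees=True),2))
E
python3 - <<'E'
from h import *
from cell import r
import pickle
d=pickle.load(open('w6.pkl','rb'))
for n in (.049,.054):
    print(n,'slid',[onplate(d,*p,n).tolist() for p in [(253,306),(299,306),(251,243),(297,243)]],'held',[onplate(d,*p,n).tolist() for p in [(340,238),(387,240),(343,164),(395,165)]])
s=r.read_state()
T=W(-.048,.048,.014)
print(T)
for t in (13.8,-13.8): gox(s,T,82,t); gox(s,W(-.048,.048,.114),82,t)
E
```

```text
0.049 slid [[-73.4, 10.6], [-21.9, 10.2], [-68.9, 91.0], [-21.8, 90.6]] held [[22.2, 96.2], [70.3, 93.5], [23.4, 174.1], [71.8, 172.8]]
0.054 slid [[-72.4, 14.4], [-21.6, 14.0], [-68.0, 93.7], [-21.5, 93.4]] held [[21.9, 98.8], [69.4, 96.2], [23.1, 175.7], [70.9, 174.5]]
[ 0.50073533 -0.11611216  0.04305463]
tool z [ 0.033  0.236 -0.971] [-72.8 -47.9 287.6] [ 0.07 13.78 -0.25]
tool z [ 0.033  0.236 -0.971] [-96.7 -47.8 190.4] [ 0.07 13.78 -0.25]
tool z [-0.033 -0.236 -0.971] [-72.8 -47.9 287.6] [ 1.000e-02 -1.382e+01 -2.500e-01]
tool z [-0.033 -0.236 -0.971] [-96.7 -47.8 190.4] [ 1.000e-02 -1.382e+01 -2.500e-01]
```

The −x module is at the foot stop (slid, centre x≈−47, l≈49); the +x module held (x≈+47, l≈134). I pick up the slid one first.

{"op": "carry_out", "data": {
  "motion": [-30,-20,50,0,7,0,-60,-40,95,0,13.8,0,-90,-47,140,0,13.8,0,-95,-47,180,0,13.8,0,-95,-47,188,0,13.8,0,-95,-47,188,0,13.8,0,-95,-47,188,0,13.8,0],
  "claw": 0.8
}}

```text
clock: 16.65
tcp_pos: [0.4988, -0.1375, 0.1424]
eef_rot: [0.75, 0.65, 0.091, -0.08]
wrist_force: [0.2, 0.2, 0.7]
opening: 0.0742
finger_force: 0.0
```

Run:
```python
from h import *
from cell import r
s=r.read_state(); print(s['clock'],s['tcp_pos'],s['joints']); gox(s,W(-.047,.049,.012),82,13.8)
```

```text
16.65 [ 0.49883392 -0.13751175  0.1423698 ] [-0.53223395  0.01879416  1.76709735  0.22449054  1.4534282  -0.42665469]
tool z [ 0.033  0.236 -0.971] [ -2.   -0.  103.6] [-0.04 -0.06 -0.19]
```

{"op": "carry_out", "data": {
  "motion": [-1,0,30,0,0,0,-2,0,60,0,0,0,-2,0,85,0,0,0,-2,0,102,0,0,0,-2,0,103,0,0,0,-2,0,103,0,0,0]
}}

```text
clock: 17.25
tcp_pos: [0.5034, -0.116, 0.0438]
eef_rot: [0.75, 0.65, 0.091, -0.078]
wrist_force: [0.1, -0.5, 0.4]
opening: 0.0742
finger_force: 0.0
```

{"op": "carry_out", "data": {
  "motion": [0,0,0,0,0,0,0,0,0,0,0,0,0,0,0,0,0,0,0,0,0,0,0,0,0,0,0,0,0,0,0,0,0,0,0,0],
  "claw": 0.2
}}

```text
clock: 17.85
tcp_pos: [0.5025, -0.1166, 0.0429]
eef_rot: [0.751, 0.65, 0.091, -0.078]
wrist_force: [-1.3, -0.9, 6.1]
opening: 0.0496
finger_force: 30.0
```

{"op": "carry_out", "data": {
  "motion": [0,0,-15,0,0,0,0,0,-40,0,0,0,0,0,-80,0,0,0,0,0,-120,0,0,0,0,0,-160,0,0,0,0,0,-160,0,0,0]
}}

```text
clock: 18.45
tcp_pos: [0.4992, -0.1569, 0.2046]
eef_rot: [0.751, 0.65, 0.092, -0.074]
wrist_force: [1.3, -0.6, -2.6]
opening: 0.05
finger_force: 30.0
```

Run:
```python
from h import *
from cell import r
import pickle
s=r.read_state(); print(s['clock'],s['tcp_pos'],s['opening'],s['finger_force'],s['joints'][0],s['joints'][5])
# bin from w1/w6 corners (rim z .06) and scene/side mean
D=pickle.load(open('d0.pkl','rb')); a,b=D['scene'],D['side']
for n,A,B,z in (('bin',[(106,122),(190,181),(98,243),(12,185)],[(319,21),(423,42),(388,122),(276,93)],.06),('tray',[(240,66),(320,114),(245,174),(161,120)],[(482,88),(590,104),(569,187),(453,170)],.015)):
    for d,P,o,off in ((a,A,(170,140),(1.7,1.8)),(b,B,(190,130),(1.,0))):
        c=np.array([plane(d,p[0]/2.8+o[0]-off[0],p[1]/2.8+o[1]-off[1],z) for p in P]); print(n,np.round(c.mean(0)*1000),np.round(c[:,:2]*1000).tolist())
w=pickle.load(open('w6.pkl','rb')); k=dict(tcp=w['tcp'],q=w['q'])
print('tray w6 corners',[np.round(1000*plane(w,*p,.015,**k)[:2]).tolist() for p in [(217,453),(300,436)]],'bin',[np.round(1000*plane(w,*p,.06,**k)[:2]).tolist() for p in [(346,450),(333,338)]])
go(s,[.61,-.31,.2],82)
```

```text
18.45 [ 0.49917786 -0.15687083  0.20460214] 0.04998739632689167 29.984909892082214 -0.562321987356811 -0.4305481269011289
bin [ 616. -309.   60.] [[557.0, -378.0], [552.0, -245.0], [671.0, -244.0], [682.0, -371.0]]
bin [ 612. -308.   60.] [[677.0, -371.0], [554.0, -378.0], [544.0, -240.0], [674.0, -241.0]]
tray [ 419. -321.   15.] [[360.0, -389.0], [353.0, -261.0], [478.0, -250.0], [486.0, -382.0]]
tray [ 414. -317.   15.] [[482.0, -377.0], [361.0, -394.0], [345.0, -258.0], [469.0, -240.0]]
tray w6 corners [[367.0, -389.0], [485.0, -378.0]] bin [[547.0, -370.0], [552.0, -213.0]]
[-133.1  131.7  -26.1] [  0.57 -13.54  -0.23]
```

Run:
```python
from h import *
from cell import r
go(r.read_state(),[.613,-.309,.2],92)
```

```text
[-131.8  134.5  -25.7] [  1.75 -13.46 -10.18]
```

{"op": "carry_out", "data": {
  "motion": [-33,33,-15,0.4,-3.4,-2.5,-66,67,-26,0.9,-6.8,-5,-99,100,-26,1.3,-10.1,-7.5,-132,134,-26,1.8,-13.5,-10.2,-132,134,-26,1.8,-13.5,-10.2,-132,134,-26,1.8,-13.5,-10.2,-132,134,-26,1.8,-13.5,-10.2]
}}

```text
clock: 19.15
tcp_pos: [0.6093, -0.3055, 0.191]
eef_rot: [0.694, 0.72, -0.001, -0.006]
wrist_force: [-0.0, 0.3, -2.1]
opening: 0.0499
finger_force: 30.0
```

Run:
```python
from h import *
from cell import r,optics
s=r.read_state(); print(s['clock'],s['tcp_pos'],s['opening']); go(s,[.613,-.309,.015],92)
d=optics.get_image('wrist'); cv2.imwrite('pics/w7.png',d['color'][:,:,::-1])
k=dict(tcp=s['tcp_pos'],q=s['eef_rot'])
e=R.from_euler('z',2.5,degrees=True)
print([np.round(proj(d,np.array([.613,-.309,.06])+e.apply([x,y,0]),**k)).tolist() for x,y in ((-.065,.065),(.065,.065),(.065,-.065),(-.065,-.065))])
```

```text
19.15 [ 0.60931758 -0.30547813  0.1909718 ] 0.049904803930458215
[ -4.8   5.3 175.9] [-0.58 -0.39  0.07]
[[232.0, 148.0], [418.0, 147.0], [409.0, 319.0], [242.0, 319.0]]
```

View pics/w7.png

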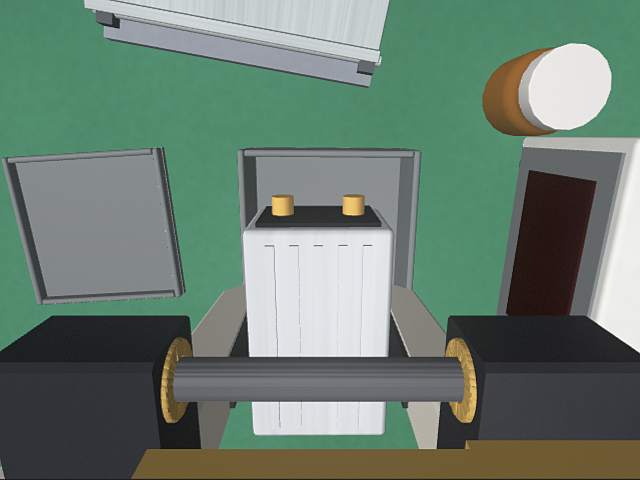

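Run:
```python
from h import *
from cell import r,optics
s=r.read_state(); d=optics.get_image('wrist'); k=dict(tcp=s['tcp_pos'],q=s['eef_rot'])
print('instr',[(z,np.round(plane(d,*p,z,**k)*1000)[:2].tolist()) for p in ((522,138),(507,312)) for z in (0,.1,.15)])
t=np.array([plane(d,*p,.015,**k)[:2] for p in ((4,159),(162,149),(185,295),(40,303))])*1000; print('tray',t.round().tolist(),t.mean(0))
go(s,[.615,-.310,.015],92)
```

```text
instr [(0, [775.0, -232.0]), (0.1, [728.0, -233.0]), (0.15, [705.0, -234.0]), (0, [786.0, -389.0]), (0.1, [736.0, -346.0]), (0.15, [711.0, -325.0])]
tray [[349.0, -264.0], [479.0, -251.0], [492.0, -378.0], [361.0, -390.0]] [ 419.98343145 -320.86851855]
[ -5.6   6.9 176.7] [-0.52 -0.34  0.08]
```

{"op": "carry_out", "data": {
  "motion": [-6,7,40,0,0,0,-6,7,80,0,0,0,-6,7,115,0,0,0,-6,7,145,0,0,0,-6,7,163,0,0,0,-6,7,173,0,0,0,-6,7,176,0,0,0,-6,7,176,0,0,0]
}}

```text
clock: 20.05
tcp_pos: [0.6164, -0.3115, 0.0167]
eef_rot: [0.694, 0.72, -0.001, -0.004]
wrist_force: [-0.1, -0.6, -3.2]
opening: 0.0498
finger_force: 30.0
```

{"op": "carry_out", "data": {
  "motion": [0,0,0,0,0,0,0,0,1,0,0,0]
}}

```text
clock: 20.25
tcp_pos: [0.6167, -0.3117, 0.0161]
eef_rot: [0.694, 0.72, -0.001, -0.004]
wrist_force: [-0.0, -0.0, -2.8]
opening: 0.0497
finger_force: 30.0
```

{"op": "carry_out", "data": {
  "motion": [0,0,1,0,0,0,0,0,2,0,0,0,0,0,2,0,0,0]
}}

```text
clock: 20.55
tcp_pos: [0.6174, -0.3121, 0.0152]
eef_rot: [0.694, 0.72, -0.001, -0.003]
wrist_force: [-1.7, 0.8, 7.8]
opening: 0.0497
finger_force: 30.0
```

{"op": "carry_out", "data": {
  "motion": [0,0,0,0,0,0,0,0,0,0,0,0,0,0,0,0,0,0,0,0,0,0,0,0],
  "claw": 0.68
}}

```text
clock: 20.95
tcp_pos: [0.6153, -0.3109, 0.012]
eef_rot: [0.694, 0.72, -0.002, -0.005]
wrist_force: [0.8, 0.7, -0.1]
opening: 0.0629
finger_force: 0.0
```

{"op": "carry_out", "data": {
  "motion": [0,0,-20,0,0,0,0,0,-50,0,0,0,0,0,-95,0,0,0,0,0,-140,0,0,0,0,0,-185,0,0,0,0,0,-185,0,0,0]
}}

```text
clock: 21.55
tcp_pos: [0.6208, -0.3141, 0.207]
eef_rot: [0.694, 0.72, 0.0, 0.001]
wrist_force: [-0.4, -0.3, 1.8]
opening: 0.063
finger_force: 0.0
```

Run:
```python
from h import *
from cell import r,optics
s=r.read_state(); d=optics.get_image('scene');e=optics.get_image('side')
print(s['clock'],s['tcp_pos'],s['opening'])
A=cv2.resize(d['color'][160:310,150:350],(400,300),interpolation=cv2.INTER_CUBIC);B=cv2.resize(e['color'][130:280,230:430],(400,300),interpolation=cv2.INTER_CUBIC)
cv2.imwrite('pics/s8.png',np.hstack([A,B])[:,:,::-1])
gox(s,W(.047,.133,.115),82,13.8)
```

```text
21.55 [ 0.62083538 -0.31407246  0.2069791 ] 0.06295398132438156
tool z [ 0.033  0.236 -0.971] [243.1  -9.1  45. ] [-1.09 13.87 10.06]
```

View pics/s8.png

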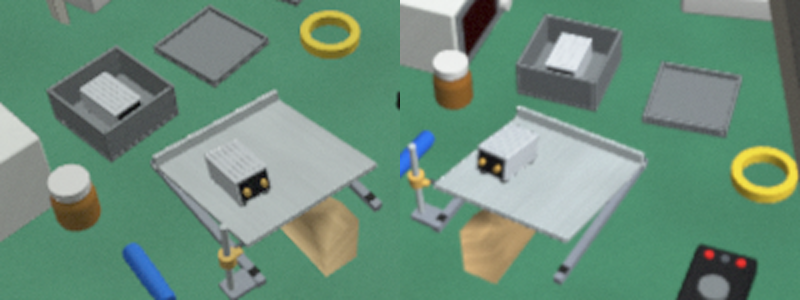

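The slid module stands in the bin. Now for the held one.

{"op": "carry_out", "data": {
  "motion": [45,-2,0,-0.3,4.6,3.3,90,-4,10,-0.7,9.2,6.6,135,-6,20,-1,13.9,10,180,-8,30,-1,13.9,10,225,-9,45,-1,13.9,10,243,-9,45,-1,13.9,10,243,-9,45,-1,13.9,10,243,-9,45,-1,13.9,10],
  "claw": 0.8
}}

```text
clock: 22.45
tcp_pos: [0.5986, -0.0694, 0.1528]
eef_rot: [0.749, 0.651, 0.088, -0.086]
wrist_force: [0.8, -0.2, 0.2]
opening: 0.0743
finger_force: 0.0
```

Run:
```python
from h import *
from cell import r
s=r.read_state(); print(s['clock'],s['tcp_pos'],s['opening']); gox(s,W(.047,.133,.012),82,13.8)
```

```text
22.45 [ 0.5986289  -0.06937658  0.15281838] 0.07427295677413372
tool z [ 0.033  0.236 -0.971] [ 0.1  6.  94.2] [-0.86 -0.31 -0.1 ]
```

{"op": "carry_out", "data": {
  "motion": [0,6,30,-0.8,-0.3,0,0,6,60,-0.8,-0.3,0,0,6,80,-0.8,-0.3,0,0,6,92,-0.8,-0.3,0,0,6,94,-0.8,-0.3,0,0,6,94,-0.8,-0.3,0]
}}

```text
clock: 23.05
tcp_pos: [0.6072, -0.0481, 0.0628]
eef_rot: [0.75, 0.65, 0.091, -0.079]
wrist_force: [0.2, 0.6, 0.7]
opening: 0.0748
finger_force: 0.0
```

Run:
```python
from h import *
from cell import r
s=r.read_state(); print(s['clock'],s['tcp_pos'],s['wrist_force']); gox(s,W(.047,.133,.012),82,13.8)
```

```text
23.05 [ 0.60723283 -0.04805456  0.06278744] [0.1569252  0.5583913  0.69461573]
tool z [ 0.033  0.236 -0.971] [ 0.4 -0.9  1.5] [ 0.04 -0.02 -0.17]
```

{"op": "carry_out", "data": {
  "motion": [0,0,0,0,0,0,0,0,0,0,0,0,0,0,0,0,0,0,0,0,0,0,0,0,0,0,0,0,0,0,0,0,0,0,0,0],
  "claw": 0.2
}}

```text
clock: 23.65
tcp_pos: [0.6073, -0.0474, 0.0631]
eef_rot: [0.75, 0.651, 0.091, -0.079]
wrist_force: [-0.7, -1.8, 6.2]
opening: 0.0503
finger_force: 29.7
```

{"op": "carry_out", "data": {
  "motion": [0,0,-15,0,0,0,0,0,-40,0,0,0,0,0,-80,0,0,0,0,0,-120,0,0,0,0,0,-150,0,0,0,0,0,-150,0,0,0]
}}

```text
clock: 24.25
tcp_pos: [0.6043, -0.0846, 0.2144]
eef_rot: [0.75, 0.651, 0.093, -0.075]
wrist_force: [1.1, -0.0, -1.9]
opening: 0.0501
finger_force: 29.7
```

Run:
```python
from h import *
from cell import r
s=r.read_state(); print(s['clock'],s['tcp_pos'],s['opening'],s['finger_force']); go(s,[.42,-.321,.2],95.7)
```

```text
24.25 [ 0.60429372 -0.0845508   0.21439132] 0.05005572620758951 29.681070148944855
[-256.  -148.9  -48.9] [  2.15 -13.58 -13.76]
```

{"op": "carry_out", "data": {
  "motion": [-36,-21,-10,0.4,-2.7,-2.7,-73,-42,-20,0.9,-5.4,-5.4,-110,-64,-30,1.3,-8.1,-8.2,-146,-85,-40,1.7,-10.8,-11,-183,-106,-45,2.1,-13.6,-13.8,-220,-127,-49,2.1,-13.6,-13.8,-256,-149,-49,2.1,-13.6,-13.8,-256,-149,-49,2.1,-13.6,-13.8,-256,-149,-49,2.1,-13.6,-13.8]
}}

```text
clock: 25.15
tcp_pos: [0.4164, -0.319, 0.193]
eef_rot: [0.671, 0.741, -0.001, -0.005]
wrist_force: [0.9, 0.1, -1.5]
opening: 0.0504
finger_force: 29.7
```

Run:
```python
from h import *
from cell import r
s=r.read_state(); print(s['clock'],s['tcp_pos'],s['opening']); go(s,[.42,-.321,.02],95.7)
```

```text
25.15 [ 0.41643332 -0.31897526  0.19296001] 0.050356612221618975
[ -3.4   4.9 172.9] [-0.5  -0.35 -0.03]
```

{"op": "carry_out", "data": {
  "motion": [-3,5,40,-0.5,-0.3,0,-3,5,80,-0.5,-0.3,0,-3,5,115,-0.5,-0.3,0,-3,5,145,-0.5,-0.3,0,-3,5,165,-0.5,-0.3,0,-3,5,173,-0.5,-0.3,0,-3,5,175,-0.5,-0.3,0,-3,5,175,-0.5,-0.3,0]
}}

```text
clock: 25.95
tcp_pos: [0.4223, -0.3211, 0.0201]
eef_rot: [0.67, 0.742, 0.0, 0.001]
wrist_force: [-0.3, 0.6, -1.6]
opening: 0.0504
finger_force: 29.7
```

{"op": "carry_out", "data": {
  "motion": [0,0,1,0,0,0,0,0,2,0,0,0,0,0,2,0,0,0]
}}

```text
clock: 26.25
tcp_pos: [0.4219, -0.3216, 0.0182]
eef_rot: [0.671, 0.742, 0.0, 0.002]
wrist_force: [-0.3, -0.8, -2.1]
opening: 0.0503
finger_force: 29.7
```

{"op": "carry_out", "data": {
  "motion": [0,0,1,0,0,0,0,0,2,0,0,0,0,0,2,0,0,0]
}}

```text
clock: 26.55
tcp_pos: [0.4213, -0.3212, 0.0153]
eef_rot: [0.671, 0.742, 0.0, 0.001]
wrist_force: [0.1, -0.8, -2.2]
opening: 0.0502
finger_force: 29.7
```

{"op": "carry_out", "data": {
  "motion": [0,0,1,0,0,0,0,0,2,0,0,0,0,0,2,0,0,0]
}}

```text
clock: 26.85
tcp_pos: [0.4215, -0.3212, 0.0142]
eef_rot: [0.67, 0.742, 0.0, 0.001]
wrist_force: [-3.3, 4.1, 7.6]
opening: 0.0502
finger_force: 29.7
```

Contact. Release, lift clear and check.

{"op": "carry_out", "data": {
  "motion": [0,0,0,0,0,0,0,0,0,0,0,0,0,0,0,0,0,0,0,0,0,0,0,0],
  "claw": 0.68
}}

```text
clock: 27.25
tcp_pos: [0.4214, -0.3212, 0.0133]
eef_rot: [0.67, 0.742, 0.0, 0.001]
wrist_force: [0.1, -0.5, -0.0]
opening: 0.0629
finger_force: 0.0
```

{"op": "carry_out", "data": {
  "motion": [0,0,-20,0,0,0,0,0,-50,0,0,0,0,0,-95,0,0,0,0,0,-140,0,0,0,0,0,-185,0,0,0,0,0,-230,0,0,0,0,0,-260,0,0,0,0,0,-260,0,0,0]
}}

```text
clock: 28.05
tcp_pos: [0.4229, -0.3226, 0.2796]
eef_rot: [0.67, 0.742, -0.0, 0.006]
wrist_force: [0.0, -0.4, 0.2]
opening: 0.0634
finger_force: 0.0
```

Run:
```python
from h import *
from cell import r,optics
s=r.read_state(); d=optics.get_image('scene');e=optics.get_image('side')
print(s['clock'],s['tcp_pos'],s['wrist_force'])
A=cv2.resize(d['color'][130:330,150:350],(400,400),interpolation=cv2.INTER_CUBIC);B=cv2.resize(e['color'][120:320,220:420],(400,400),interpolation=cv2.INTER_CUBIC)
cv2.imwrite('pics/s9.png',np.hstack([A,B])[:,:,::-1])
```

```text
28.05 [ 0.42293435 -0.32264597  0.27962716] [ 0.04039431 -0.40659265  0.16588988]
```

View pics/s9.png

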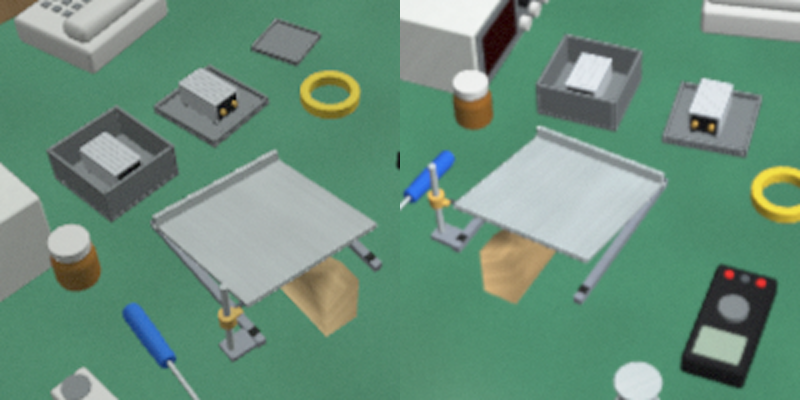

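The slid module is in the bin at (110,155) and the held one is on the larger tray at (208,95), both upright. The wedge still holds the plate at the mark.

```bash
python3 -c "
from cell import r
print(r.sign_off())"
```

```text
the job is handed in; nothing more can be done
None
```

The job is handed in: the wedge holds the plate with its pointer within about 0.5 mm of the brass mark by my measurement; the module that slid stands in the deep bin and the one that held stands in the larger shallow tray.

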